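Stock the microscope accessory caddy

ROBOT

A 6-joint arm with a two-finger parallel gripper is mounted at the origin on a cart in front of the work surface, level with it; the furniture and walls round the work are solid. World frame = base frame: x ahead of the robot, y to its left, z up, the work surface at z = 0. Lengths are in m, angles in rad, forces in N, time in s.
With the tool pointing down it reaches from about 0.325 to 0.875 m from the base axis. Payload 4.4 kg.
Tool frame: the origin (TCP) lies at the centre of the arm's flange, where the gripper is bolted on; the fingertips stand arm.nose_length ahead of it and the grasp point (between the pads) lies 155 mm ahead of it (arm.nose_length is the distance from the TCP to the fingertips, in m); z points along the fingers, y is the line along which they close (so a half turn about z gives the same grasp; the last joint's range is limited). The gripper opens to 85 mm and grips with 20 to 120 N. Pads are 22 mm wide; open, the fingers measure 114 mm over their backs; the gripper's body (76 mm by 85 mm) begins 54 mm behind the grasp point. The pads swing forward as they close: fully open they stand 13 mm farther back than shut.
Start: joints at [-1.446, 0.207, 1.542, -0, 1.393, -0.15], TCP at [0.157, -0.553, 0.405] pointing down, gripper open.
Joint ranges: [-2.73, 2.73], [-0.86, 2.22], [0.23, 2.46], [-1.11, 4.25], [0.08, 2.63], [-2.82, 2.82]. Speed limits (rad/s): [2.79, 2.79, 3.14, 3.14, 3.14, 3.14].

INTERFACE

Orientations are given as a rotation vector (axis times angle).
In Python, from station import readout, vision, arm gives the robot as it stands.
- The arm moves only by the tool drive_tool, never from a script. Its argument "steps" is one flat list of numbers, 6 for each row, row after row: the shift along the tool's x, y, z in units of 250 mm (1.0 is 250 mm), then the turn, a rotation vector about the tool's x, y, z in units of 45 degrees (1.0 is 45 degrees). A call has 1 to 8 rows; each row is the pose to reach, as a shift and turn from the pose commanded when the call began, along the tool's axes at that moment; what a row does not reach only later rows make up. A row lasts 1/12 s, in which the tool goes at most 41.7 mm and 7.16 degrees, less where a joint would pass 70% of its speed; a pose out of reach is approached as far as the arm can. A call with a number of a shift or a turn outside -1 to 1 is refused whole. A call with a gripper value outside its range is refused whole. "jaw" is the finger opening in mm, from 0 to 85.4, set as the call begins (left out, the last holds). The fingers move at their own pace and stop on an object; "squeeze" is the grip in N (left out, the last holds). Time passes only in rows, so rows that repeat a pose let the fingers close. It gives the time, the measured TCP pose, the force, the opening and the grip force at its end, in the units of the state.
- readout.get_obs(): the state, without advancing time (a new reading comes with each control period).
- vision.read_camera(name): name is "side" or "top"; returns a dict with "img" (384x512x3 uint8, blue, green, red), "z_map" (384x512 float32, m along the optical axis (not along the pixel's ray), 0 where there is no reading), "mtx" (3x3 intrinsics, pixels), "dist" ([k1, k2, p1, p2, k3] as OpenCV has them; the pictures are not rectified), "xyz" and "rotation" of the camera in the world. Camera axes: x right, y down, z forward; pixel columns grow to the right and rows downward; lengths in m; the calibration is good to about 2 mm. A picture is of the moment at which its call begins.
- arm.sign_off(): hands the job in; it is judged then, once.
The state is a dict: "t": time; "joint_pos": joint angles; "joint_velocities": joint speeds; "effort": joint torques, N m; "eef_pos": TCP position; "ee_rot": TCP orientation; "ft_force": force on the tool from outside, world axes, zero at the start; "wrist_torque": the same for the moment, N m; "opening": opening from 0.0 (shut) to 1.0 (fully open); "grip_force": force on a finger pad.
Only numpy, scipy, OpenCV 4.12 (cv2) and the standard library are available. Lean on these libraries where they do the work, as an engineer would, in place of code of your own. Each camera call takes 0.05 s, during which the arm holds its last target. There are 200 camera calls.

TASK

Put the microscope's accessories away in the grey caddy, each standing upright on the floor of the recess made for it: the small dropper bottle in the small round well, the objective canister in the large round well, and the tall lamp carton in the rectangular pocket, its longer side along the pocket's longer side. The low flat carton and the larger reagent bottle do not belong to the set: leave them standing where they are.

Things in the scene. Friction and masses are not known exactly. Their poses are not given: they have to be found in the camera images.
- dropper_mid (a point): Centre, half-way up (29 mm above its foot), of the small round brown dropper bottle with a narrow dark cap: 26 mm across, 58 mm tall; the straight body reaches to about 40 mm above the foot, the cap is 16 mm across. Loose, upright on the desk, about 30 g. z is up.
- canister_mid (a point): Centre, half-way up (30.5 mm above its foot), of the objective canister: a plain straight cylinder with no neck, black below and cream above, 35 mm across, 61 mm tall. Loose, upright on the desk, about 70 g. z is up.
- tall_carton_mid (a point): Centre, half-way up (31 mm above its foot), of the tall lamp carton: an upright cardboard box 38 mm (its x) by 45 mm (its y) by 62 mm tall (z). Loose, standing on the desk, about 40 g; best gripped across its 38 mm side (fingers closing along its x).
- flat_carton_mid (a point): Centre, half-way up (17 mm above its foot), of the low flat carton, 31 mm (x) by 51 mm (y) by 34 mm tall. Loose. Does not belong in the caddy: leave it.
- big_bottle_mid (a point): Centre, half-way up (36 mm above its foot), of the larger reagent bottle: white, round, with a screw cap on a neck, 38 mm across, 72 mm tall. Loose. Does not belong in the caddy: leave it.
- caddy: The grey caddy, a fixed tray on the desk, 80 mm (x) by 202 mm (y), with a low lip (12 mm along the sides, 18 mm at the ends). It holds three equal white inserts, 70 mm (x) by 63 mm (y), fixed side by side along its y in an order that changes. Origin: centre of its underside, on the desk; y runs along its length. To the robot's right of it stands a tall fixed microscope.
- small_round_well: White insert with the small round recess, 42 mm in diameter and 12 mm deep, for the dropper bottle. Origin: centre of its underside, 4 mm above the desk; recess centred on it, recess floor 8 mm and rim 20 mm above the desk. x across the caddy, y along it, z up.
- large_round_well: White insert with the large round recess, 53 mm in diameter and 12 mm deep, for the canister. Origin: centre of its underside, 4 mm above the desk; recess centred on it, recess floor 8 mm and rim 20 mm above the desk. x across the caddy, y along it, z up.
- square_pocket: White insert with the rectangular recess, 61 mm (along its x) by 54 mm (along its y) and 12 mm deep, for the tall carton; the carton's 45 mm side goes along the 61 mm side. Origin: centre of its underside, 4 mm above the desk; recess centred on it, recess floor 8 mm and rim 20 mm above the desk. x across the caddy, y along it, z up.
Things that resemble listed ones, but are neither listed nor needed, are in the scene too. Leave any purple or turquoise look-alike of the part that bears dropper_mid alone.

How it is judged:
At the end, for the whole second after the job is handed in: Dropper and canister stand within 11 mm of their wells' centres, the tall carton within 13 mm of the pocket's and 0.4 rad of its long side; all upright (0.12 rad), on the floor (4 mm), at rest. Flat carton and reagent bottle upright (0.15 rad), within 20 mm of their start (z of dropper_mid in the frame of small_round_well between 0.029 and 0.037 m and angle between each of dropper_mid, canister_mid, tall_carton_mid's own z axis and vertical below 0.12 rad and horizontal distance between dropper_mid and small_round_well below 0.011 m and linear speed of each of dropper, canister, tall_carton below 0.01 m/s and angular speed of each of dropper, canister, tall_carton below 0.5 rad/s and z of canister_mid in the frame of large_round_well between 0.0305 and 0.0385 m and horizontal distance between canister_mid and large_round_well below 0.011 m and z of tall_carton_mid in the frame of square_pocket between 0.031 and 0.039 m and horizontal distance between tall_carton_mid and square_pocket below 0.013 m and angle between the x axis of tall_carton_mid and the y axis of square_pocket, either way round below 0.4 rad and distance of each of flat_carton_mid, big_bottle_mid from where it was at the start of the episode below 0.02 m and angle between each of flat_carton_mid, big_bottle_mid's own z axis and vertical below 0.15 rad); the robot touches nothing.
It fails at once if the flat carton or the larger reagent bottle is moved more than 30 mm or tipped over (distance of any of flat_carton_mid, big_bottle_mid from where it was at the start of the episode above 0.03 m or angle between any of flat_carton_mid, big_bottle_mid's own z axis and vertical above 0.6 rad).
It also fails if it takes over 77 s, if anything falls off the work surface, if the arm or the gripper's body presses on something with over 40 N, if the wrist force passes 120 N, or if a joint passes its speed limit or range.

## Working session

There is one attempt and no reset: what is moved stays moved. The work goes in short steps, Python scripts to look and compute and a tool call to move; the robot and the scene stay as the last step left them, time stands still between calls to the robot, and variables do not carry over. Pictures are saved under pics/ and viewed, at most 14 in all, crops included, and the job is handed in when it is done.

Besides the shell and the picture viewer there is one more tool, called after "Call:" as name(argument=value, ...), one argument or row to a line, values as JSON. drive_tool: Moves the arm, as the interface text tells. Shifts and turns lie within -1 to 1; 1 stands for 250 mm of shift or 45 degrees of turn. Its arguments: {"type":"object","properties":{"steps":{"type":"array"},"jaw":{"type":"number"},"squeeze":{"type":"number"}},"required":["steps"]}

```bash
mkdir -p pics; ls; cat > h.py <<'E'
import numpy as np, cv2, pickle
from scipy.spatial.transform import Rotation as R
def grab(n):
    from station import vision
    d=vision.read_camera(n); pickle.dump(d,open(f'{n}.pkl','wb')); return d
def load(n): return pickle.load(open(f'{n}.pkl','rb'))
def rot(d):
    r=np.array(d['rotation'],float); return r if r.shape==(3,3) else R.from_rotvec(r).as_matrix()
def rays(d,px):
    p=cv2.undistortPoints(np.array(px,float).reshape(-1,1,2),np.array(d['mtx']),np.array(d['dist']))[:,0]
    return np.c_[p,np.ones(len(p))]
def onplane(d,px,z):
    w=rays(d,px)@rot(d).T; o=np.array(d['xyz']); return o+w*((z-o[2])/w[:,2])[:,None]
def cloud(d):
    h,w=d['z_map'].shape; u,v=np.meshgrid(np.arange(w),np.arange(h))
    r=rays(d,np.c_[u.ravel(),v.ravel()]); P=(r*d['z_map'].ravel()[:,None])@rot(d).T+np.array(d['xyz'])
    P[d['z_map'].ravel()==0]=np.nan
    return P.reshape(h,w,3)
E
python3 - <<'E'
from h import *
from station import readout,arm
o=readout.get_obs(); print(o, arm.nose_length)
for n in('side','top'):
    d=grab(n); print(n,d['xyz'],d['rotation'],d['mtx'],d['dist']); cv2.imwrite(f'pics/{n}0.png',cv2.resize(d['img'],(768,576)))
E
```

```text
pics
{'t': 0.0, 'joint_pos': array([-1.44553180e+00,  2.07448448e-01,  1.54298147e+00, -9.84045976e-06,
        1.39350174e+00, -1.50506861e-01]), 'joint_velocities': array([-0.00077809, -0.00021945,  0.00194556, -0.00042147,  0.0005373 ,
        0.00035518]), 'effort': array([ 1.04731924e-03, -3.83032608e+01, -2.91594815e+01, -1.21262824e-04,
        1.04582010e-02,  8.62204899e-06]), 'eef_pos': array([ 0.15650357, -0.55290735,  0.40349609]), 'ee_rot': array([-3.10945811e+00, -4.31490585e-01, -3.11363914e-05]), 'ft_force': array([0.166615  , 0.78804343, 0.35240656]), 'wrist_torque': array([ 0.03309483,  0.04901536, -0.01021279]), 'grip_force': 0.0, 'opening': 0.9999694918222626} 0.1734
side [ 0.90619247 -0.09724139  0.80006523] [-2.3053755  -1.20587595  0.36185502] [[486.96880752   0.         259.52190635]
 [  0.         486.96880752 195.48122654]
 [  0.           0.           1.        ]] [-0.11555784  0.          0.          0.          0.        ]
top [0.33286685 0.18021168 0.89690306] [-2.01667539  2.20893291 -0.23932   ] [[419.51115512   0.         250.77778787]
 [  0.         419.51115512 192.09106761]
 [  0.           0.           1.        ]] [0.01249331 0.         0.         0.         0.        ]
```

View pics/top0.png

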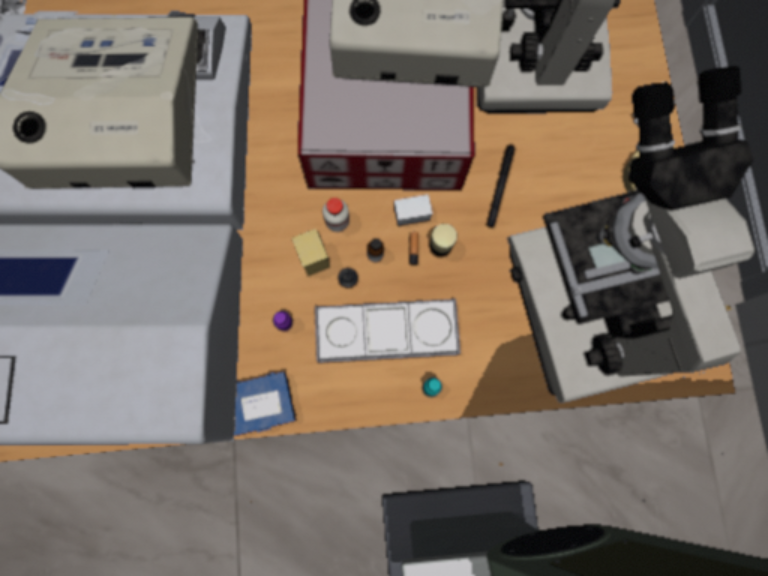

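View pics/side0.png

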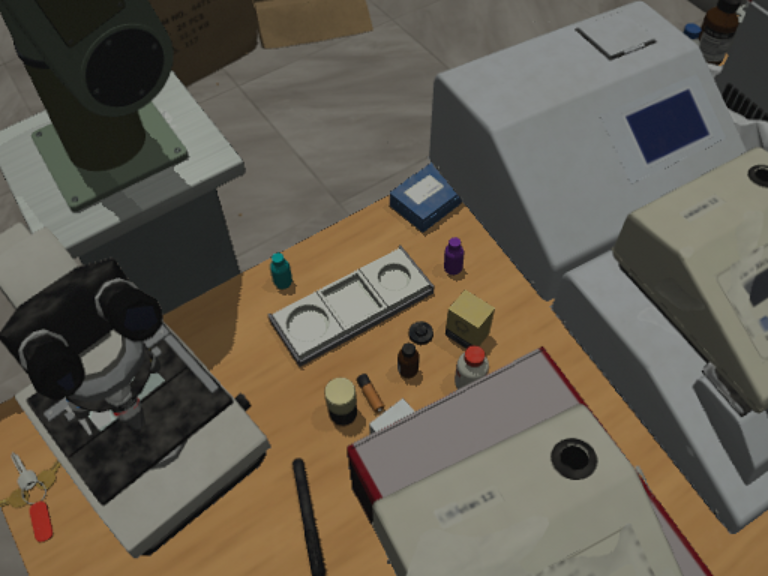

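Top (768x576): the brown dropper is at (375,248), canister (443,240), tan tall carton (312,250), white low carton (412,209) and reagent bottle (335,212). The caddy is at (387,330), with its small well on the left, pocket in the middle and large well on the right. The purple (283,320) and turquoise (432,385) bottles are look-alikes, so the brown bottle with the dark cap is the one meant. I'll confirm it in a crop and measure from both views.

```bash
python3 - <<'E'
from h import *
T,S=load('top'),load('side')
a=cv2.resize(T['img'][125:275,145:325],(720,600),interpolation=cv2.INTER_CUBIC)
cv2.imwrite('pics/crop_top.png',a)
b=cv2.resize(S['img'][160:300,170:340],(728,600),interpolation=cv2.INTER_CUBIC)
cv2.imwrite('pics/crop_side.png',b)
# orthographic region clusters from depth
for n,d in(('top',T),('side',S)):
    P=cloud(d); 
    reg=(P[...,0]>.25)&(P[...,0]<.62)&(P[...,1]>-.05)&(P[...,1]<.40)
    print(n,'desk z',np.nanmedian(P[...,2][reg]))
    m=(reg&(P[...,2]>.022)&(P[...,2]<.1)).astype('uint8')
    k,lab,st,c=cv2.connectedComponentsWithStats(m)
    for i in range(1,k):
        if st[i,4]<25: continue
        q=P[lab==i]; zt=np.percentile(q[:,2],95); t=q[q[:,2]>zt-.008]
        print(c[i].round(0),st[i,4],'top z',zt.round(4),'ctr',((t.min(0)+t.max(0))/2).round(4)[:2],'ext',np.ptp(t,axis=0).round(3)[:2],'rect',[np.round(v,3) for v in cv2.minAreaRect(t[:,:2].astype('float32'))], T['img'][0,0][:0])
E
```

```text
top desk z 0.0006308860062963495
[275. 145.] 58 top z 0.0352 ctr [0.6179 0.0985] ext [0.004 0.044] rect [array([0.619, 0.099]), array([0.004, 0.044]), np.float64(3.68)] []
[224. 149.] 79 top z 0.0537 ctr [0.6172 0.2093] ext [0.005 0.023] rect [array([0.617, 0.209]), array([0.005, 0.023]), np.float64(1.381)] []
[165. 249.] 2316 top z 0.0933 ctr [0.4686 0.3579] ext [0.277 0.027] rect [array([0.468, 0.357]), array([0.004, 0.278]), np.float64(85.093)] []
[295. 159.] 278 top z 0.0626 ctr [0.578  0.0608] ext [0.033 0.034] rect [array([0.578, 0.061]), array([0.034, 0.032]), np.float64(85.237)] []
[207. 167.] 444 top z 0.0636 ctr [0.5773 0.2489] ext [0.051 0.046] rect [array([0.578, 0.249]), array([0.045, 0.036]), np.float64(16.724)] []
[347. 180.] 507 top z 0.061 ctr [ 0.5077 -0.0405] ext [0.092 0.019] rect [array([ 0.508, -0.041]), array([0.019, 0.092]), np.float64(89.991)] []
[250. 166.] 133 top z 0.0588 ctr [0.5763 0.1568] ext [0.014 0.013] rect [array([0.576, 0.157]), array([0.013, 0.014]), np.float64(84.756)] []
[188. 214.] 125 top z 0.0585 ctr [0.4855 0.295 ] ext [0.015 0.014] rect [a
[... 539 characters left out ...]
200 top z 0.0593 ctr [0.3788 0.0958] ext [0.016 0.015] rect [array([0.378, 0.096]), array([0.014, 0.016]), np.float64(50.641)] []
[313. 211.] 756 top z 0.0643 ctr [0.5798 0.2486] ext [0.051 0.047] rect [array([0.58 , 0.248]), array([0.044, 0.038]), np.float64(17.533)] []
[272. 238.] 213 top z 0.0594 ctr [0.5799 0.1556] ext [0.015 0.015] rect [array([0.58 , 0.156]), array([0.014, 0.015]), np.float64(18.028)] []
[165. 281.] 436 top z 0.0606 ctr [ 0.5212 -0.0411] ext [0.082 0.018] rect [array([ 0.521, -0.041]), array([0.018, 0.082]), np.float64(89.987)] []
[227. 265.] 489 top z 0.0633 ctr [0.5817 0.0599] ext [0.034 0.034] rect [array([0.582, 0.06 ]), array([0.034, 0.034]), np.float64(1.269)] []
```

View pics/crop_top.png

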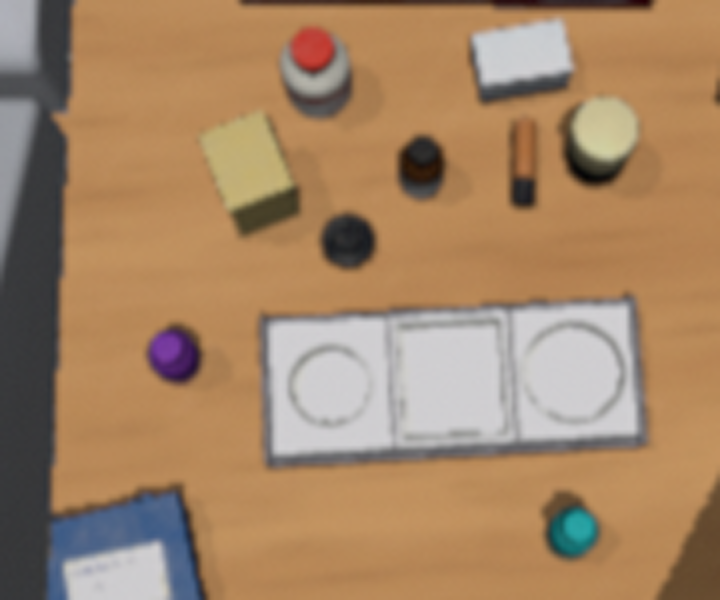

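View pics/crop_side.png

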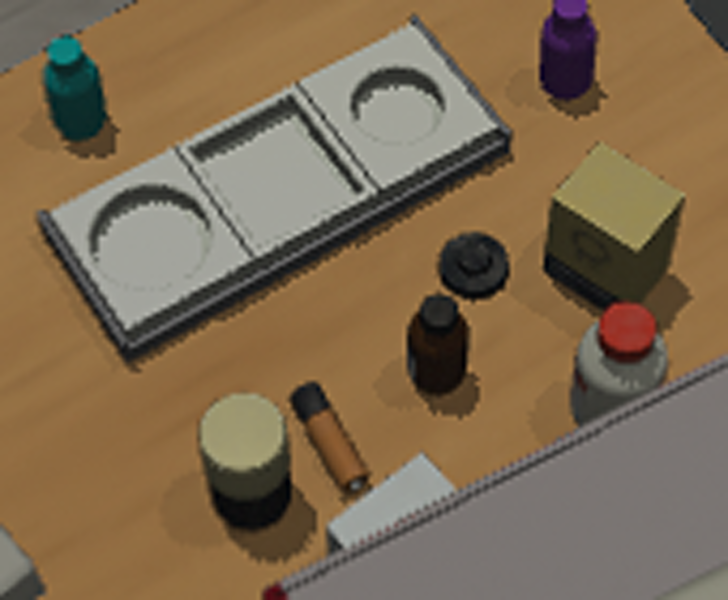

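The crops confirm the brown bottle (crop_top 422,165) as the dropper. The top heights (59, 63 and 63 mm) and footprints from both views match the given sizes. Next I'll measure the wells.

```bash
python3 - <<'E'
from h import *
for n in('top','side'):
    d=load(n); P=cloud(d)
    reg=(P[...,0]>.37)&(P[...,0]<.56)&(P[...,1]>.02)&(P[...,1]<.29)
    g=d['img'].astype(int); white=(g.min(2)>110)&(np.ptp(g,axis=2)<40)
    z=P[...,2]
    up=reg&(z>.014)&(z<.026)
    q=P[up]; r=cv2.minAreaRect(q[:,:2].astype('float32')); print(n,'rim z',np.median(q[:,2]).round(4),'caddy',r)
    box=cv2.boxPoints(r); inner=np.array([cv2.pointPolygonTest(box,(float(a),float(b)),True) if a==a else -1 for a,b in P[...,:2].reshape(-1,2)]).reshape(z.shape)>.006
    fl=(inner&(z<.0135)).astype('uint8')
    k,lab,st,c=cv2.connectedComponentsWithStats(cv2.morphologyEx(fl,cv2.MORPH_OPEN,np.ones((3,3))))
    for i in range(1,k):
        if st[i,4]<80: continue
        f=P[lab==i].astype('float32'); print('  floor z',np.median(f[:,2]).round(4),'n',st[i,4],'mean',f[:,:2].mean(0).round(4),'circ',cv2.minEnclosingCircle(f[:,:2]),'rect',cv2.minAreaRect(f[:,:2]))
    # insert/white silhouette cast on z=0.02
    m=(white&inner|up&white).astype('uint8'); m=cv2.morphologyEx(m,cv2.MORPH_CLOSE,np.ones((7,7)))
    cs,_=cv2.findContours(m,cv2.RETR_EXTERNAL,cv2.CHAIN_APPROX_NONE); cc=max(cs,key=cv2.contourArea)
    print('  white',cv2.minAreaRect(onplane(d,cc[:,0],.02)[:,:2].astype('float32')))
E
```

```text
top rim z 0.0192 caddy ((0.4847155511379242, 0.1575905978679657), (0.2419707030057907, 0.17889072000980377), 69.00199890136719)Traceback (most recent call last):
  File "<stdin>", line 14, in <module>
cv2.error: OpenCV(4.12.0) /io/opencv/modules/imgproc/src/shapedescr.cpp:201: error: (-215:Assertion failed) count >= 0 && (depth == CV_32F || depth == CV_32S) in function 'minEnclosingCircle'
```

```bash
python3 - <<'E'
from h import *
F=lambda a: np.ascontiguousarray(a[:,:2],dtype='float32')
for n in('top','side'):
    d=load(n); P=cloud(d); z=P[...,2]
    reg=(P[...,0]>.37)&(P[...,0]<.56)&(P[...,1]>.02)&(P[...,1]<.29)
    up=(reg&(z>.014)&(z<.026)).astype('uint8')
    k,lab,st,c=cv2.connectedComponentsWithStats(up); up=lab==1+st[1:,4].argmax()
    q=P[up]; r=cv2.minAreaRect(F(q)); print(n,'rim z',np.median(q[:,2]).round(4),'caddy',r)
    box=cv2.boxPoints(r); inner=np.array([cv2.pointPolygonTest(box,(float(a),float(b)),True) if a==a else -1 for a,b in P[...,:2].reshape(-1,2)]).reshape(z.shape)>.006
    fl=(inner&(z<.0145)).astype('uint8')
    k,lab,st,c=cv2.connectedComponentsWithStats(cv2.morphologyEx(fl,cv2.MORPH_OPEN,np.ones((3,3))))
    for i in range(1,k):
        if st[i,4]<80: continue
        f=P[lab==i]; print('  floor z',np.median(f[:,2]).round(4),'n',st[i,4],'mean',f[:,:2].mean(0).round(4),'circ',cv2.minEnclosingCircle(F(f)),'rect',cv2.minAreaRect(F(f)))
E
```

```text
top rim z 0.0192 caddy ((0.4611192047595978, 0.15175679326057434), (0.20166712999343872, 0.07929239422082901), 87.87266540527344)
  floor z 0.0076 n 708 mean [0.4622 0.1516] circ ((0.4621463716030121, 0.15215842425823212), 0.03943876922130585) rect ((0.46188274025917053, 0.15169759094715118), (0.05402975156903267, 0.060239776968955994), 88.10334777832031)
  floor z 0.0076 n 462 mean [0.4597 0.0865] circ ((0.45947983860969543, 0.0869419127702713), 0.026318633928894997) rect ((0.45938950777053833, 0.08668214082717896), (0.04988909140229225, 0.05025267228484154), 84.82599639892578)
  floor z 0.0076 n 298 mean [0.4646 0.2164] circ ((0.46412190794944763, 0.21614716947078705), 0.020767521113157272) rect ((0.4644404947757721, 0.21638864278793335), (0.038713715970516205, 0.040557947009801865), 84.96719360351562)
side rim z 0.0199 caddy ((0.4641544222831726, 0.1507023572921753), (0.20331555604934692, 0.08098766207695007), 87.23475646972656)
  floor z 0.0088 n 252 mean [0.4603 0.2189] circ ((0.46187278628349304, 0.21753184497356415), 0.0201665498316288) rect ((0.46116796135902405, 0.21886931359767914), (0.03960004821419716, 0.03391437232494354), 37.57997131347656)
  floor z 0.0087 n 699 mean [0.4582 0.1536] circ ((0.4588316082954407, 0.1546298861503601), 0.03762013465166092) rect ((0.4591021239757538, 0.15351200103759766), (0.05200720205903053, 0.05777835473418236), 88.30014038085938)
  floor z 0.0088 n 490 mean [0.4559 0.0883] circ ((0.45690369606018066, 0.08784833550453186), 0.026273775845766068) rect ((0.45637232065200806, 0.08826181292533875), (0.04982493445277214, 0.04757862538099289), 39.83370590209961)
```

```bash
python3 - <<'E'
from h import *
from station import readout
o=readout.get_obs(); M=R.from_rotvec(o['ee_rot']).as_matrix(); print(M.round(4),'y-axis yaw',np.degrees(np.arctan2(M[1,1],M[0,1])))
T,S=load('top'),load('side')
for n,d in(('top',T),('side',S)):
    P=cloud(d); h=cv2.cvtColor(d['img'],cv2.COLOR_BGR2HSV)
    roi=(P[...,0]>.55)&(P[...,0]<.68)&(P[...,1]>.03)&(P[...,1]<.27)
    red=roi&((h[...,0]<8)|(h[...,0]>172))&(h[...,1]>140)&(h[...,2]>80)&(P[...,2]>.05)&(P[...,2]<.085)
    print(n,'redcap',P[red].mean(0).round(4),red.sum())
    f=roi&(P[...,2]>.028)&(P[...,2]<.042)&(h[...,1]<50)&(h[...,2]>90)&(P[...,1]<.14)&(P[...,1]>.07)
    q=np.ascontiguousarray(P[f][:,:2],dtype='float32'); print('flat',cv2.minAreaRect(q),f.sum())
    b=(P[...,0]>.6)&(P[...,0]<.8)&(P[...,1]>.03)&(P[...,1]<.27)&(P[...,2]>.1)&(P[...,2]<.6)
    print('box',np.percentile(P[b],[1,50,99],axis=0).round(3), P[b][P[b][:,0]<np.percentile(P[b][:,0],4)][:5].round(3))
# microscope extents near
P=cloud(T); b=(P[...,1]<.05)&(P[...,0]>.3)&(P[...,0]<.7)&(P[...,2]>.05)
for lo in (.05,.1,.2,.3): 
    q=P[b&(P[...,2]>lo)&(P[...,2]<lo+.1)]; print(lo,np.nanmax(q[:,1]) if len(q) else None, np.nanmin(q[:,0]) if len(q) else None)
q=P[(P[...,1]>.3)&(P[...,0]>.3)&(P[...,0]<.7)&(P[...,2]>.1)];print('left machine ymin',np.percentile(q,[1,99],axis=0).round(3))
E
```

```text
[[ 9.622e-01  2.723e-01 -3.000e-04]
 [ 2.723e-01 -9.622e-01  2.100e-03]
 [ 3.000e-04 -2.100e-03 -1.000e+00]] y-axis yaw -74.19809441935028
top redcap [0.6325 0.2087 0.0712] 86
flat ((0.6328722238540649, 0.0976923257112503), (0.030561525374650955, 0.050145041197538376), 5.196670055389404) 320
box [[0.666 0.032 0.104]
 [0.755 0.125 0.129]
 [0.799 0.243 0.23 ]] [[0.673 0.034 0.128]
 [0.672 0.032 0.129]
 [0.673 0.063 0.129]
 [0.672 0.059 0.129]
 [0.672 0.053 0.128]]
side redcap [0.6345 0.2084 0.0722] 119
flat ((0.6300179958343506, 0.0962856262922287), (0.0204062070697546, 0.050427764654159546), 3.2848756313323975) 272
box [[0.673 0.032 0.126]
 [0.728 0.118 0.13 ]
 [0.799 0.243 0.234]] [[0.679 0.163 0.126]
 [0.679 0.158 0.127]
 [0.679 0.155 0.128]
 [0.678 0.151 0.127]
 [0.679 0.153 0.127]]
0.05 0.049995999854009154 0.34017211737301806
0.1 0.049995999854009154 0.35840060117365724
0.2 -0.08920039444155234 0.3532390615853139
0.3 -0.07530523022164679 0.44151205838762775
left machine ymin [[0.34  0.348 0.103]
 [0.696 0.627 0.225]]
```

```bash
cat > plan.py <<'E'
import sys; from h import *; from station import readout
# args: x,y,z,yawdeg per target; TCP coordinates
o=readout.get_obs(); M=R.from_rotvec(o['ee_rot']); p=o['eef_pos']
print('t',o['t'],'p',p.round(4),'yaw',np.degrees(np.arctan2(M.as_matrix()[1,1],M.as_matrix()[0,1])).round(2),'j',o['joint_pos'].round(2),'F',o['ft_force'].round(1),'open',round(o['opening']*85.4,1),'grip',round(o['grip_force'],1))
for a in sys.argv[1:]:
    x,y,z,w=map(float,a.split(',')); w=np.radians(w)
    G=R.from_matrix(np.array([[-np.sin(w),np.cos(w),0],[np.cos(w),np.sin(w),0],[0,0,-1]]))
    s=M.inv().apply(np.array([x,y,z])-p)/.25; r=(M.inv()*G).as_rotvec()/np.radians(45)
    print(a,'->',s.round(3),r.round(3))
E
python3 plan.py 0.25,-0.3,0.4,-74 0.32,-0.05,0.38,-74
```

```text
t 0.1 p [ 0.1565 -0.5529  0.4036] yaw -74.2 j [-1.45  0.21  1.54 -0.    1.39 -0.15] F [ 0.3 -0.4 -0.1] open 85.5 grip 0.0
0.25,-0.3,0.4,-74 -> [ 0.635 -0.872  0.016] [-0.003 -0.    -0.004]
0.32,-0.05,0.38,-74 -> [ 1.177 -1.757  0.099] [-0.003 -0.    -0.004]
```

Call:
drive_tool(
  steps=[0.63,-0.87,0,0,0,0,0.63,-0.87,0,0,0,0,0.63,-0.87,0,0,0,0,0.63,-0.87,0,0,0,0,0.63,-0.87,0,0,0,0,0.63,-0.87,0,0,0,0,0.63,-0.87,0,0,0,0,0.63,-0.87,0,0,0,0],
  jaw=52,
  squeeze=25,
)

```text
t: 0.77
eef_pos: [0.2495, -0.2975, 0.4039]
ee_rot: [-3.108, -0.438, -0.001]
ft_force: [-0.3, 0.1, -0.3]
opening: 0.608
grip_force: 0.0
```

```bash
python3 plan.py 0.32,-0.06,0.38,-74
```

```text
t 0.7667 p [ 0.2495 -0.2975  0.4039] yaw -73.95 j [-1.1  -0.21  1.96  0.    1.4   0.19] F [-0.3  0.1 -0.3] open 52.0 grip 0.0
0.32,-0.06,0.38,-74 -> [ 0.533 -0.835  0.098] [-0.003 -0.001  0.001]
```

Call:
drive_tool(
  steps=[0.53,-0.84,0.1,0,0,0,0.53,-0.84,0.1,0,0,0,0.53,-0.84,0.1,0,0,0,0.53,-0.84,0.1,0,0,0,0.53,-0.84,0.1,0,0,0,0.53,-0.84,0.1,0,0,0,0.53,-0.84,0.1,0,0,0,0.53,-0.84,0.1,0,0,0],
)

```text
t: 1.43
eef_pos: [0.3196, -0.061, 0.3793]
ee_rot: [3.11, 0.444, -0.001]
ft_force: [0.7, 0.9, -0.2]
opening: 0.606
grip_force: 0.0
```

```bash
python3 plan.py 0.45,0.15,0.38,-74 0.579,0.2487,0.3,-73
```

```text
t 1.4333 p [ 0.3196 -0.061   0.3793] yaw -73.76 j [-0.46 -0.36  2.12 -0.    1.38  0.83] F [ 0.7  0.9 -0.2] open 51.8 grip 0.0
0.45,0.15,0.38,-74 -> [ 0.737 -0.665 -0.003] [0.    0.001 0.005]
0.579,0.2487,0.3,-73 -> [ 1.343 -0.899  0.316] [ 0.     0.001 -0.017]
```

Call:
drive_tool(
  steps=[0.74,-0.66,0,0,0,0,0.74,-0.66,0,0,0,0,0.74,-0.66,0,0,0,0,0.74,-0.66,0,0,0,0,0.74,-0.66,0,0,0,0,0.74,-0.66,0,0,0,0,0.74,-0.66,0,0,0,0,0.74,-0.66,0,0,0,0],
)

```text
t: 2.1
eef_pos: [0.4541, 0.1453, 0.379]
ee_rot: [3.111, 0.431, -0.002]
ft_force: [0.0, -1.1, -0.4]
opening: 0.608
grip_force: 0.0
```

```bash
python3 plan.py 0.577,0.248,0.26,-73 0.577,0.248,0.193,-73
```

```text
t 2.1 p [0.4541 0.1453 0.379 ] yaw -74.21 j [ 0.13  0.02  1.8  -0.    1.32  1.42] F [ 0.  -1.1 -0.4] open 51.9 grip 0.0
0.577,0.248,0.26,-73 -> [ 0.585 -0.262  0.475] [ 0.001  0.002 -0.027]
0.577,0.248,0.193,-73 -> [ 0.586 -0.262  0.743] [ 0.001  0.002 -0.027]
```

Call:
drive_tool(
  steps=[0.585,-0.262,0.475,0,0,-0.027,0.585,-0.262,0.475,0,0,-0.027,0.585,-0.262,0.475,0,0,-0.027,0.585,-0.262,0.475,0,0,-0.027,0.585,-0.262,0.475,0,0,-0.027,0.585,-0.262,0.475,0,0,-0.027,0.585,-0.262,0.475,0,0,-0.027,0.585,-0.262,0.475,0,0,-0.027],
)

```text
t: 2.77
eef_pos: [0.5756, 0.2464, 0.2612]
ee_rot: [3.107, 0.46, -0.001]
ft_force: [0.1, -0.6, 0.1]
opening: 0.608
grip_force: 0.0
```

```bash
python3 - <<'E'
from h import *
for n in('top','side'): d=grab(n); cv2.imwrite(f'pics/{n}1.png',d['img'][80:300,120:400])
a=cv2.imread('pics/top1.png');b=cv2.imread('pics/side1.png');cv2.imwrite('pics/both1.png',cv2.resize(np.hstack([a,b]),(800,314),interpolation=cv2.INTER_CUBIC))
E
python3 plan.py 0.577,0.248,0.193,-73
```

```text
t 2.8667 p [0.5755 0.2471 0.263 ] yaw -73.12 j [ 0.27  0.45  1.53 -0.    1.16  1.54] F [ 0.4 -0.4 -0.2] open 52.0 grip 0.0
0.577,0.248,0.193,-73 -> [ 0.006 -0.002  0.28 ] [ 0.001 -0.003 -0.003]
```

View pics/both1.png

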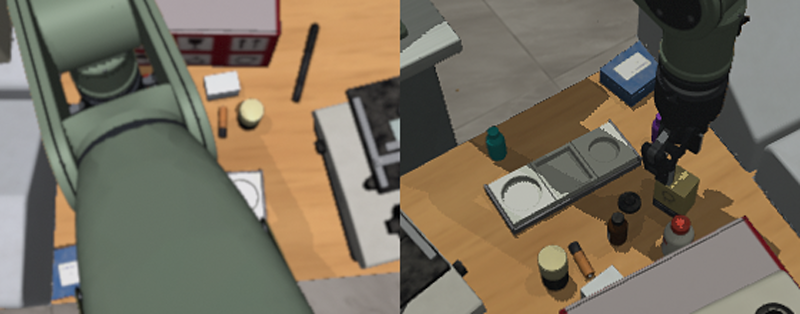

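Side view: the open fingers straddle the tan carton at (675,185), clear of the reagent bottle. Going down to grip.

Call:
drive_tool(
  steps=[0.006,0,0.1,0,0,0,0.006,0,0.2,0,0,0,0.006,0,0.28,0,0,0,0.006,0,0.28,0,0,0,0.006,0,0.28,0,0,0],
)

```text
t: 3.28
eef_pos: [0.5761, 0.2486, 0.1917]
ee_rot: [3.107, 0.464, -0.001]
ft_force: [0.3, 0.0, 0.7]
opening: 0.613
grip_force: 0.0
```

Call:
drive_tool(
  steps=[0,0,0,0,0,0,0,0,0,0,0,0,0,0,0,0,0,0,0,0,0,0,0,0,0,0,0,0,0,0,0,0,0,0,0,0,0,0,0,0,0,0],
  jaw=25,
  squeeze=25,
)

```text
t: 3.87
eef_pos: [0.5779, 0.2497, 0.1938]
ee_rot: [-3.107, -0.465, -0.007]
ft_force: [-1.1, -1.1, 7.2]
opening: 0.437
grip_force: 28.2
```

```bash
python3 plan.py 0.577,0.248,0.26,-73
```

```text
t 3.8667 p [0.5779 0.2497 0.1938] yaw -72.98 j [ 0.27  0.55  1.55 -0.    1.04  1.54] F [-1.1 -1.1  7.2] open 37.4 grip 28.2
0.577,0.248,0.26,-73 -> [-0.004  0.005 -0.265] [ 0.001 -0.006  0.   ]
```

Call:
drive_tool(
  steps=[0,0,-0.1,0,0,0,0,0,-0.2,0,0,0,0,0,-0.27,0,0,0,0,0,-0.27,0,0,0],
)

```text
t: 4.2
eef_pos: [0.5787, 0.2502, 0.2642]
ee_rot: [-3.106, -0.465, -0.016]
ft_force: [0.7, -0.0, 0.4]
opening: 0.433
grip_force: 27.3
```

```bash
python3 plan.py 0.4626,0.1516,0.26,-92.4
```

```text
t 4.2 p [0.5787 0.2502 0.2642] yaw -72.97 j [0.27 0.46 1.52 0.   1.15 1.54] F [ 0.7 -0.   0.4] open 37.0 grip 27.3
0.4626,0.1516,0.26,-92.4 -> [-0.56   0.241  0.011] [-0.002 -0.013  0.432]
```

Call:
drive_tool(
  steps=[-0.14,0.06,0,0,0,0.1,-0.28,0.12,0,0,0,0.2,-0.42,0.18,0,0,0,0.3,-0.56,0.24,0,0,0,0.43,-0.56,0.24,0,0,0,0.43,-0.56,0.24,0,0,0,0.43],
)

```text
t: 4.7
eef_pos: [0.4577, 0.1501, 0.2568]
ee_rot: [3.14, -0.066, -0.006]
ft_force: [1.1, 0.3, -0.2]
opening: 0.438
grip_force: 27.3
```

```bash
python3 plan.py 0.4626,0.1516,0.215,-92.4 0.4626,0.1516,0.203,-92.4; python3 - <<'E'
from h import *
d=grab('side'); cv2.imwrite('pics/s2.png',cv2.resize(d['img'][100:300,140:370],(690,600),interpolation=cv2.INTER_CUBIC))
E
```

```text
t 4.7 p [0.4577 0.1501 0.2568] yaw -92.39 j [0.14 0.19 1.9  0.   1.06 1.75] F [ 1.1  0.3 -0.2] open 37.4 grip 27.3
0.4626,0.1516,0.215,-92.4 -> [ 0.02  -0.007  0.167] [0.001 0.005 0.   ]
0.4626,0.1516,0.203,-92.4 -> [ 0.02  -0.007  0.215] [0.001 0.005 0.   ]
```

View pics/s2.png

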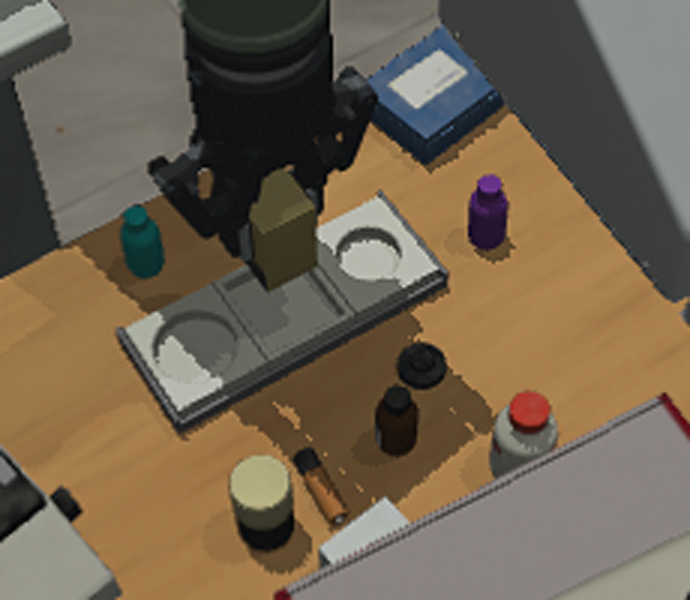

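The carton (285,240) hangs squarely above the pocket. I'll lower it partway, settle and re-read.

Call:
drive_tool(
  steps=[0,0,0.08,0,0,0,0,0,0.08,0,0,0,0,0,0.08,0,0,0,0,0,0.08,0,0,0],
)

```text
t: 5.08
eef_pos: [0.4613, 0.1516, 0.2388]
ee_rot: [-3.141, 0.063, -0.001]
ft_force: [0.7, 0.0, 0.5]
opening: 0.438
grip_force: 27.3
```

```bash
python3 plan.py 0.4626,0.1516,0.203,-92.4
```

```text
t 5.0833 p [0.4613 0.1516 0.2388] yaw -92.28 j [0.14 0.23 1.9  0.   1.01 1.75] F [0.7 0.  0.5] open 37.4 grip 27.3
0.4626,0.1516,0.203,-92.4 -> [ 0.005 -0.     0.143] [-0.    -0.001  0.003]
```

Call:
drive_tool(
  steps=[0.005,0,0.05,0,0,0,0.005,0,0.1,0,0,0,0.005,0,0.125,0,0,0,0.005,0,0.14,0,0,0,0.005,0,0.145,0,0,0,0.005,0,0.145,0,0,0],
)

```text
t: 5.58
eef_pos: [0.4618, 0.1512, 0.2024]
ee_rot: [-3.141, 0.064, -0.0]
ft_force: [0.4, -0.5, -0.8]
opening: 0.44
grip_force: 27.4
```

```bash
python3 plan.py 0.4626,0.1516,0.202,-92.4
```

```text
t 5.5833 p [0.4618 0.1512 0.2024] yaw -92.32 j [0.14 0.3  1.91 0.   0.93 1.75] F [ 0.4 -0.5 -0.8] open 37.6 grip 27.4
0.4626,0.1516,0.202,-92.4 -> [ 0.003 -0.002  0.001] [-0.    -0.     0.002]
```

Call:
drive_tool(
  steps=[0,0,0.002,0,0,0,0,0,0.002,0,0,0,0,0,0.002,0,0,0,0,0,0.002,0,0,0],
  jaw=54,
)

```text
t: 5.92
eef_pos: [0.4618, 0.1511, 0.2021]
ee_rot: [-3.141, 0.064, -0.001]
ft_force: [0.2, 0.5, 0.7]
opening: 0.632
grip_force: 0.0
```

Call:
drive_tool(
  steps=[0,0,-0.06,0,0,0,0,0,-0.15,0,0,0,0,0,-0.25,0,0,0,0,0,-0.35,0,0,0,0,0,-0.4,0,0,0,0,0,-0.4,0,0,0],
)

```text
t: 6.42
eef_pos: [0.4632, 0.1513, 0.3056]
ee_rot: [-3.14, 0.064, -0.013]
ft_force: [0.2, 0.1, 0.9]
opening: 0.635
grip_force: 0.0
```

```bash
python3 plan.py 0.578,0.156,0.28,-90
```

```text
t 6.4167 p [0.4632 0.1513 0.3056] yaw -92.33 j [0.14 0.13 1.85 0.   1.15 1.75] F [0.2 0.1 0.9] open 54.2 grip 0.0
0.578,0.156,0.28,-90 -> [ 0.457 -0.037  0.106] [-0.002 -0.011 -0.052]
```

Call:
drive_tool(
  steps=[0.457,-0.037,0.1,0,0,-0.052,0.457,-0.037,0.1,0,0,-0.052,0.457,-0.037,0.1,0,0,-0.052,0.457,-0.037,0.1,0,0,-0.052,0.457,-0.037,0.1,0,0,-0.052,0.457,-0.037,0.1,0,0,-0.052],
  jaw=38,
)

```text
t: 6.92
eef_pos: [0.575, 0.1555, 0.275]
ee_rot: [3.141, 0.0, -0.006]
ft_force: [-0.4, -0.9, 0.3]
opening: 0.444
grip_force: 0.0
```

```bash
python3 - <<'E'
from h import *
d=grab('side'); cv2.imwrite('pics/s3.png',cv2.resize(d['img'][100:300,140:370],(690,600),interpolation=cv2.INTER_CUBIC))
E
python3 plan.py 0.578,0.156,0.22,-90 0.578,0.156,0.186,-90
```

```text
t 6.9667 p [0.5748 0.1557 0.2758] yaw -89.98 j [0.12 0.38 1.6  0.   1.16 1.69] F [-0.1  0.   0.7] open 38.4 grip 0.0
0.578,0.156,0.22,-90 -> [ 0.013 -0.001  0.223] [0.    0.003 0.   ]
0.578,0.156,0.186,-90 -> [ 0.014 -0.001  0.359] [0.    0.003 0.   ]
```

View pics/s3.png

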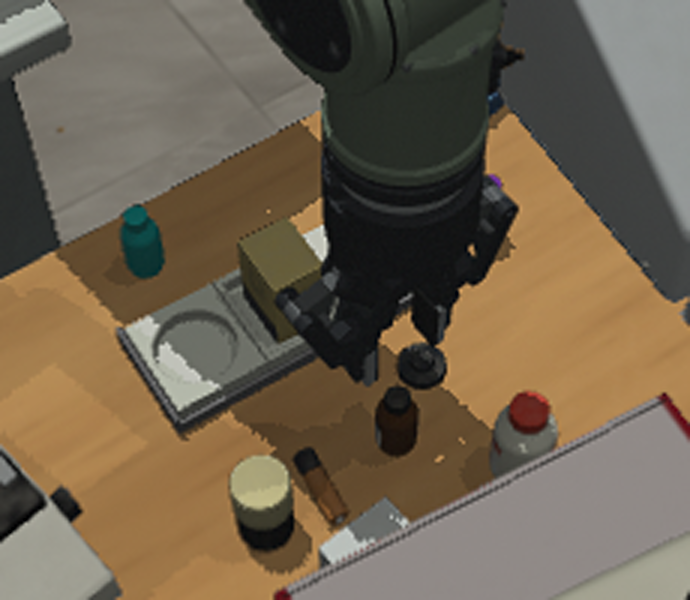

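The carton stands in the pocket (280,280), and the jaws are above the dropper (398,420), offset only by their height. Going down.

Call:
drive_tool(
  steps=[0.013,0,0.1,0,0,0,0.013,0,0.2,0,0,0,0.013,0,0.28,0,0,0,0.013,0,0.33,0,0,0,0.013,0,0.355,0,0,0,0.013,0,0.355,0,0,0,0.013,0,0.355,0,0,0],
)

```text
t: 7.55
eef_pos: [0.5794, 0.1558, 0.1888]
ee_rot: [-3.141, -0.001, -0.002]
ft_force: [0.2, -0.1, 0.3]
opening: 0.444
grip_force: 0.0
```

```bash
python3 plan.py 0.578,0.156,0.186,-90; python3 - <<'E'
from h import *
d=grab('side'); cv2.imwrite('pics/s4.png',cv2.resize(d['img'][190:290,210:330],(720,600),interpolation=cv2.INTER_CUBIC))
E
```

```text
t 7.55 p [0.5794 0.1558 0.1888] yaw -89.98 j [0.12 0.51 1.63 0.   1.   1.69] F [ 0.2 -0.1  0.3] open 37.9 grip 0.0
0.578,0.156,0.186,-90 -> [-0.005 -0.001  0.011] [-0.    -0.001  0.   ]
```

View pics/s4.png

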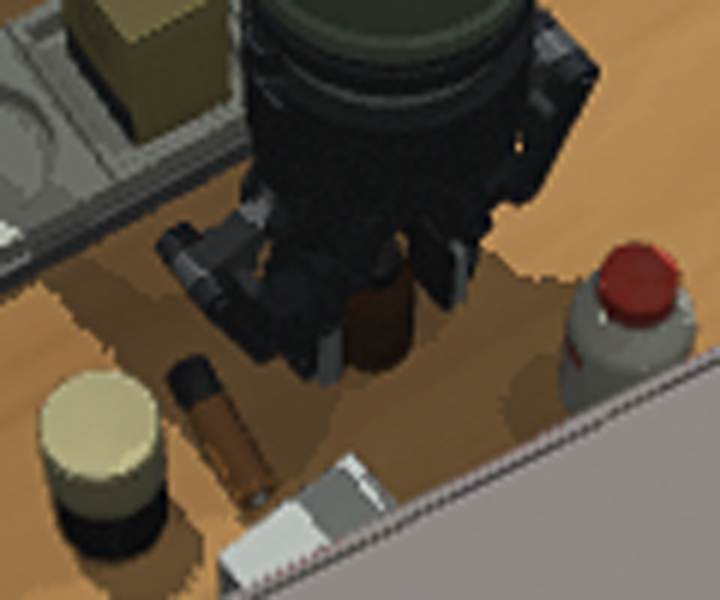

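The dropper (378,320) stands between the pads. I'll go 3 mm lower and close.

Call:
drive_tool(
  steps=[-0.004,0,0.015,0,0,0,-0.004,0,0.015,0,0,0],
)

```text
t: 7.77
eef_pos: [0.5786, 0.1557, 0.185]
ee_rot: [-3.141, -0.0, -0.002]
ft_force: [-0.6, 0.3, -0.5]
opening: 0.447
grip_force: 0.0
```

Call:
drive_tool(
  steps=[0,0,0,0,0,0,0,0,0,0,0,0,0,0,0,0,0,0,0,0,0,0,0,0,0,0,0,0,0,0,0,0,0,0,0,0,0,0,0,0,0,0],
  jaw=15,
)

```text
t: 8.35
eef_pos: [0.5787, 0.1557, 0.1848]
ee_rot: [-3.141, -0.0, -0.002]
ft_force: [0.1, 0.6, 5.0]
opening: 0.28
grip_force: 25.0
```

Call:
drive_tool(
  steps=[0,0,-0.1,0,0,0,0,0,-0.2,0,0,0,0,0,-0.32,0,0,0,0,0,-0.4,0,0,0,0,0,-0.4,0,0,0],
)

```text
t: 8.77
eef_pos: [0.5804, 0.1559, 0.2893]
ee_rot: [-3.141, -0.0, -0.016]
ft_force: [1.2, 0.2, 0.1]
opening: 0.284
grip_force: 24.7
```

```bash
python3 plan.py 0.4653,0.2157,0.28,-2
```

```text
t 8.7667 p [0.5804 0.1559 0.2893] yaw -89.99 j [ 0.12  0.37  1.58 -0.    1.18  1.69] F [1.2 0.2 0.1] open 24.3 grip 24.7
0.4653,0.2157,0.28,-2 -> [-0.461 -0.239  0.033] [ 0.009 -0.011 -1.955]
```

Call:
drive_tool(
  steps=[-0.08,-0.04,0,0,0,-0.15,-0.16,-0.08,0,0,0,-0.3,-0.24,-0.12,0,0,0,-0.45,-0.3,-0.16,0,0,0,-0.6,-0.38,-0.2,0,0,0,-0.75,-0.46,-0.24,0,0,0,-0.9,-0.46,-0.24,0,0,0,-0.98,-0.46,-0.24,0,0,0,-0.98],
)

```text
t: 9.43
eef_pos: [0.4615, 0.2159, 0.2824]
ee_rot: [-2.91, -1.183, 0.005]
ft_force: [-0.4, 0.1, 0.1]
opening: 0.279
grip_force: 24.7
```

```bash
python3 plan.py 0.4653,0.2157,0.26,-2
```

```text
t 9.4333 p [0.4615 0.2159 0.2824] yaw -45.75 j [ 0.27  0.21  1.81 -0.    1.12  1.07] F [-0.4  0.1  0.1] open 23.9 grip 24.7
0.4653,0.2157,0.26,-2 -> [0.01  0.011 0.09 ] [-0.003  0.003 -0.972]
```

Call:
drive_tool(
  steps=[0,0,0.02,0,0,-0.15,0,0,0.04,0,0,-0.3,0,0,0.07,0,0,-0.45,0,0,0.09,0,0,-0.6,0,0,0.09,0,0,-0.75,0,0,0.09,0,0,-0.9,0,0,0.09,0,0,-0.97,0,0,0.09,0,0,-0.97],
)

```text
t: 10.1
eef_pos: [0.4636, 0.2152, 0.2607]
ee_rot: [-2.266, -2.175, 0.002]
ft_force: [-0.2, -0.3, -0.6]
opening: 0.278
grip_force: 24.7
```

```bash
python3 plan.py 0.4653,0.2157,0.215,-2; python3 - <<'E'
from h import *
d=grab('side'); cv2.imwrite('pics/s5.png',cv2.resize(d['img'][110:250,170:340],(728,600),interpolation=cv2.INTER_CUBIC))
E
```

```text
t 10.1 p [0.4636 0.2152 0.2607] yaw -2.34 j [ 0.27  0.24  1.82 -0.    1.07  0.31] F [-0.2 -0.3 -0.6] open 23.7 grip 24.7
0.4653,0.2157,0.215,-2 -> [0.002 0.007 0.183] [-0.001  0.001 -0.008]
```

View pics/s5.png

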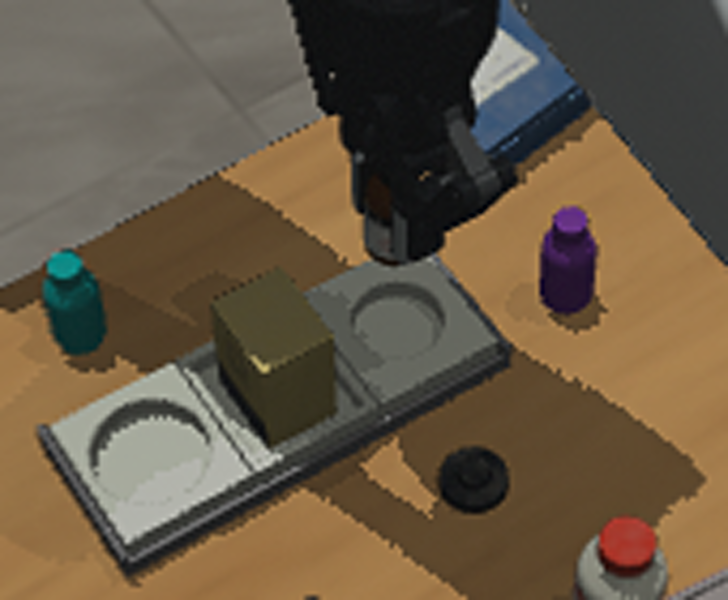

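The carton stands upright in the pocket (275,350), and the dropper is held above the small well (395,320). Lowering.

Call:
drive_tool(
  steps=[0.002,0.006,0.06,0,0,0,0.002,0.006,0.12,0,0,0,0.002,0.006,0.18,0,0,0,0.002,0.006,0.22,0,0,0,0.002,0.006,0.245,0,0,0,0.002,0.006,0.255,0,0,0,0.002,0.006,0.255,0,0,0],
)

```text
t: 10.73
eef_pos: [0.4648, 0.216, 0.1974]
ee_rot: [-2.265, -2.176, 0.001]
ft_force: [-1.1, -0.4, 0.2]
opening: 0.286
grip_force: 24.7
```

```bash
python3 plan.py 0.4653,0.2157,0.193,-2
```

```text
t 10.7333 p [0.4648 0.216  0.1974] yaw -2.29 j [ 0.27  0.35  1.85 -0.    0.94  0.31] F [-1.1 -0.4  0.2] open 24.4 grip 24.7
0.4653,0.2157,0.193,-2 -> [-0.001  0.002  0.018] [-0.001  0.    -0.006]
```

Call:
drive_tool(
  steps=[0,0,0.01,0,0,0,0,0,0.016,0,0,0,0,0,0.016,0,0,0,0,0,0.016,0,0,0],
)

```text
t: 11.07
eef_pos: [0.465, 0.2162, 0.1943]
ee_rot: [2.264, 2.177, 0.001]
ft_force: [0.3, 0.4, -1.4]
opening: 0.277
grip_force: 24.7
```

Call:
drive_tool(
  steps=[0,0,0.004,0,0,0,0,0,0.004,0,0,0,0,0,0.004,0,0,0],
)

```text
t: 11.32
eef_pos: [0.4649, 0.2161, 0.1931]
ee_rot: [2.264, 2.177, 0.001]
ft_force: [0.2, 0.6, 0.3]
opening: 0.278
grip_force: 24.8
```

Call:
drive_tool(
  steps=[0,0,0,0,0,0,0,0,0,0,0,0,0,0,0,0,0,0,0,0,0,0,0,0],
  jaw=42,
)

```text
t: 11.65
eef_pos: [0.4648, 0.2161, 0.193]
ee_rot: [2.264, 2.178, 0.0]
ft_force: [0.5, -0.1, -0.5]
opening: 0.486
grip_force: 0.0
```

Call:
drive_tool(
  steps=[0,0,-0.06,0,0,0,0,0,-0.15,0,0,0,0,0,-0.25,0,0,0,0,0,-0.35,0,0,0,0,0,-0.45,0,0,0,0,0,-0.45,0,0,0],
)

```text
t: 12.15
eef_pos: [0.4671, 0.2168, 0.3111]
ee_rot: [2.26, 2.174, 0.015]
ft_force: [0.3, 0.3, 0.8]
opening: 0.494
grip_force: 0.0
```

```bash
python3 plan.py 0.58,0.0603,0.28,-30
```

```text
t 12.15 p [0.4671 0.2168 0.3111] yaw -2.24 j [0.27 0.18 1.78 0.   1.17 0.31] F [0.3 0.3 0.8] open 42.2 grip 0.0
0.58,0.0603,0.28,-30 -> [-0.608  0.474  0.128] [ 0.012 -0.007  0.617]
```

Call:
drive_tool(
  steps=[-0.12,0.1,0,0,0,0.12,-0.24,0.2,0,0,0,0.24,-0.36,0.3,0,0,0,0.36,-0.48,0.38,0,0,0,0.48,-0.6,0.47,0.06,0,0,0.6,-0.606,0.474,0.12,0.01,0,0.617,-0.606,0.474,0.12,0.01,0,0.617,-0.606,0.474,0.12,0.01,0,0.617],
  jaw=52,
)

```text
t: 12.82
eef_pos: [0.5761, 0.0601, 0.2733]
ee_rot: [-2.713, -1.566, 0.015]
ft_force: [-0.7, 0.5, -0.1]
opening: 0.609
grip_force: 0.0
```

```bash
python3 - <<'E'
from h import *
d=grab('side'); cv2.imwrite('pics/s6.png',cv2.resize(d['img'][110:310,140:370],(690,600),interpolation=cv2.INTER_CUBIC))
E
python3 plan.py 0.58,0.0603,0.193,-30
```

```text
t 12.8667 p [0.5764 0.0608 0.2743] yaw -29.94 j [-0.04  0.36  1.64  0.    1.16  0.48] F [ 0.5  1.  -0.6] open 52.0 grip 0.0
0.58,0.0603,0.193,-30 -> [0.007 0.017 0.325] [-0.013  0.004  0.001]
```

View pics/s6.png

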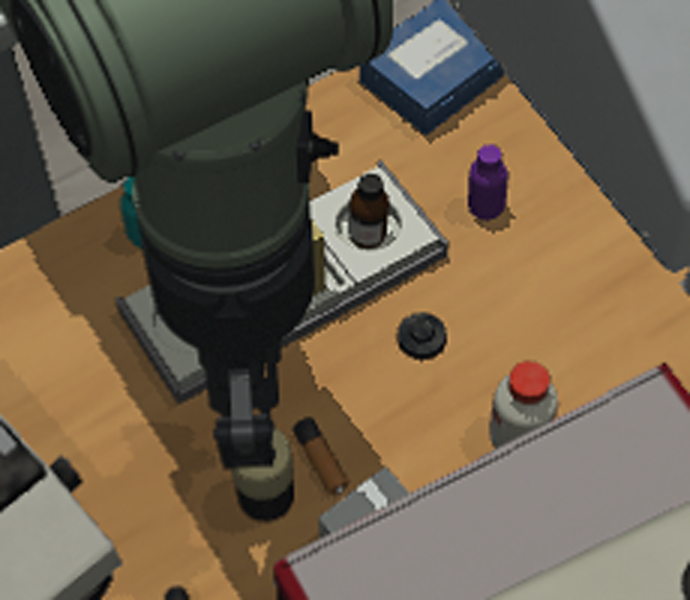

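The dropper stands upright in the small well (370,225), and the jaws are over the canister (265,475). Going down.

Call:
drive_tool(
  steps=[0.004,0.01,0.1,-0.01,0,0,0.004,0.01,0.2,-0.01,0,0,0.004,0.01,0.27,-0.01,0,0,0.004,0.01,0.31,-0.01,0,0,0.004,0.01,0.31,-0.01,0,0,0.004,0.01,0.31,-0.01,0,0],
)

```text
t: 13.37
eef_pos: [0.5792, 0.0608, 0.1984]
ee_rot: [2.718, 1.572, -0.002]
ft_force: [0.3, 0.1, -0.7]
opening: 0.608
grip_force: 0.0
```

```bash
python3 plan.py 0.58,0.0603,0.193,-30
```

```text
t 13.3667 p [0.5792 0.0608 0.1984] yaw -29.91 j [-0.04  0.47  1.67 -0.    1.    0.48] F [ 0.3  0.1 -0.7] open 52.0 grip 0.0
0.58,0.0603,0.193,-30 -> [-0.     0.004  0.021] [0.    0.002 0.002]
```

Call:
drive_tool(
  steps=[0,0.003,0.02,0,0,0,0,0.003,0.02,0,0,0,0,0.003,0.02,0,0,0],
)

```text
t: 13.62
eef_pos: [0.5805, 0.0595, 0.1939]
ee_rot: [2.719, 1.57, 0.0]
ft_force: [-0.3, 0.3, 0.5]
opening: 0.613
grip_force: 0.0
```

Call:
drive_tool(
  steps=[0,0,0,0,0,0,0,0,0,0,0,0,0,0,0,0,0,0,0,0,0,0,0,0,0,0,0,0,0,0,0,0,0,0,0,0,0,0,0,0,0,0],
  jaw=22,
)

```text
t: 14.2
eef_pos: [0.5804, 0.0595, 0.1937]
ee_rot: [2.719, 1.57, -0.001]
ft_force: [-0.4, 0.1, 5.2]
opening: 0.399
grip_force: 25.0
```

Call:
drive_tool(
  steps=[0,0,-0.1,0,0,0,0,0,-0.2,0,0,0,0,0,-0.3,0,0,0,0,0,-0.36,0,0,0,0,0,-0.36,0,0,0],
)

```text
t: 14.62
eef_pos: [0.5817, 0.0595, 0.2867]
ee_rot: [2.716, 1.568, 0.008]
ft_force: [0.3, -0.5, -0.4]
opening: 0.395
grip_force: 25.3
```

```bash
python3 plan.py 0.4599,0.0868,0.28,-20
```

```text
t 14.6167 p [0.5817 0.0595 0.2867] yaw -30.0 j [-0.05  0.35  1.63 -0.    1.16  0.48] F [ 0.3 -0.5 -0.4] open 33.7 grip 25.3
0.4599,0.0868,0.28,-20 -> [-0.149 -0.477  0.023] [ 0.009 -0.001 -0.222]
```

Call:
drive_tool(
  steps=[-0.04,-0.12,0,0,0,-0.06,-0.08,-0.24,0,0,0,-0.12,-0.11,-0.36,0,0,0,-0.18,-0.148,-0.476,0,0,0,-0.22,-0.148,-0.476,0.06,0,0,-0.22,-0.148,-0.476,0.12,0,0,-0.22,-0.148,-0.476,0.12,0,0,-0.22,-0.148,-0.476,0.12,0,0,-0.22],
)

```text
t: 15.28
eef_pos: [0.4574, 0.087, 0.2511]
ee_rot: [-2.574, -1.799, 0.008]
ft_force: [0.3, 0.0, -0.9]
opening: 0.398
grip_force: 25.4
```

```bash
python3 plan.py 0.4599,0.0868,0.203,-20
```

```text
t 15.2833 p [0.4574 0.087  0.2511] yaw -20.11 j [ 0.    0.17  1.94 -0.    1.04  0.35] F [ 0.3  0.  -0.9] open 34.0 grip 25.4
0.4599,0.0868,0.203,-20 -> [0.003 0.011 0.193] [-0.005  0.004 -0.002]
```

Call:
drive_tool(
  steps=[0.002,0.007,0.05,0,0,0,0.002,0.007,0.1,0,0,0,0.002,0.007,0.14,0,0,0,0.002,0.007,0.17,0,0,0,0.002,0.007,0.18,0,0,0,0.002,0.007,0.18,0,0,0],
)

```text
t: 15.78
eef_pos: [0.4601, 0.0868, 0.2072]
ee_rot: [2.575, 1.799, -0.005]
ft_force: [0.2, -0.3, -1.0]
opening: 0.396
grip_force: 25.4
```

```bash
python3 plan.py 0.4599,0.0868,0.202,-20; python3 - <<'E'
from h import *
d=grab('side'); cv2.imwrite('pics/s7.png',cv2.resize(d['img'][130:270,160:330],(728,600),interpolation=cv2.INTER_CUBIC))
E
```

```text
t 15.7833 p [0.4601 0.0868 0.2072] yaw -20.12 j [ 0.    0.26  1.95 -0.    0.94  0.35] F [ 0.2 -0.3 -1. ] open 33.8 grip 25.4
0.4599,0.0868,0.202,-20 -> [-0.    -0.001  0.021] [-0.002  0.003 -0.003]
```

View pics/s7.png

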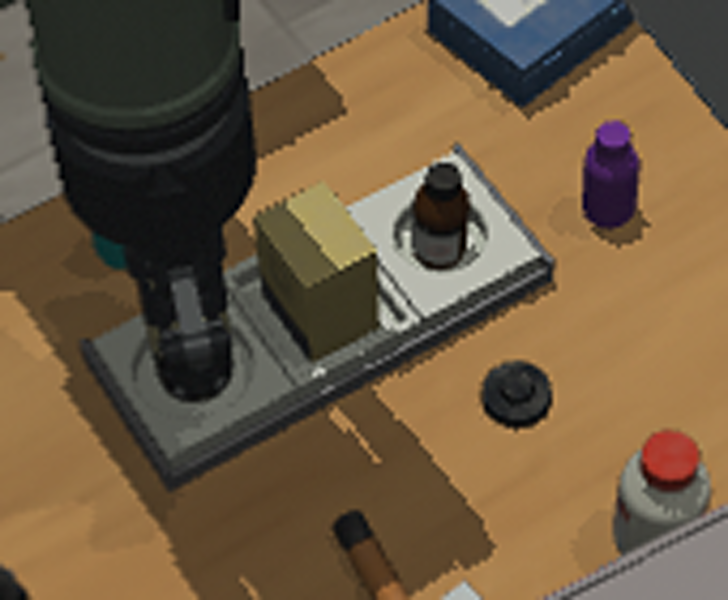

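The canister is in the large well (195,375), a few mm above the floor. I'll finish lowering, release and retreat.

Call:
drive_tool(
  steps=[0,0,0.01,0,0,0,0,0,0.02,0,0,0,0,0,0.021,0,0,0,0,0,0.021,0,0,0],
)

```text
t: 16.17
eef_pos: [0.4603, 0.0869, 0.2028]
ee_rot: [2.574, 1.799, -0.002]
ft_force: [0.2, 0.1, -0.5]
opening: 0.396
grip_force: 25.4
```

Call:
drive_tool(
  steps=[0,0,0,0,0,0,0,0,0,0,0,0,0,0,0,0,0,0,0,0,0,0,0,0],
  jaw=50,
)

```text
t: 16.5
eef_pos: [0.4604, 0.0868, 0.2029]
ee_rot: [2.574, 1.799, -0.002]
ft_force: [0.3, 0.0, 0.8]
opening: 0.586
grip_force: 0.0
```

Call:
drive_tool(
  steps=[0,0,-0.06,0,0,0,0,0,-0.15,0,0,0,0,0,-0.3,0,0,0,0,0,-0.45,0,0,0,0,0,-0.6,0,0,0,0,0,-0.7,0,0,0,0,0,-0.7,0,0,0],
)

```text
t: 17.08
eef_pos: [0.4626, 0.0872, 0.3848]
ee_rot: [2.568, 1.795, 0.016]
ft_force: [1.1, 0.1, 0.7]
opening: 0.585
grip_force: 0.0
```

```bash
python3 plan.py 0.32,-0.06,0.38,-20
```

```text
t 17.0833 p [0.4626 0.0872 0.3848] yaw -20.1 j [ 0.   -0.    1.82 -0.    1.32  0.35] F [1.1 0.1 0.7] open 50.0 grip 0.0
0.32,-0.06,0.38,-20 -> [-0.749 -0.334  0.013] [ 0.017 -0.004 -0.002]
```

Call:
drive_tool(
  steps=[-0.75,-0.33,0,0,0,0,-0.75,-0.33,0,0,0,0,-0.75,-0.33,0,0,0,0,-0.75,-0.33,0,0,0,0,-0.75,-0.33,0,0,0,0,-0.75,-0.33,0,0,0,0,-0.75,-0.33,0,0,0,0,-0.75,-0.33,0,0,0,0],
)

```text
t: 17.75
eef_pos: [0.3184, -0.0607, 0.3779]
ee_rot: [2.576, 1.797, -0.002]
ft_force: [0.3, 0.1, 0.0]
opening: 0.585
grip_force: 0.0
```

```bash
python3 - <<'E'
from h import *
for n in('top','side'):
    d=grab(n); P=cloud(d)
    m=((P[...,0]>.36)&(P[...,0]<.66)&(P[...,1]>.04)&(P[...,1]<.32)&(P[...,2]>.026)&(P[...,2]<.1)).astype('uint8')
    k,lab,st,c=cv2.connectedComponentsWithStats(m)
    for i in range(1,k):
        if st[i,4]<25: continue
        q=P[lab==i]; zt=np.percentile(q[:,2],95); t=q[q[:,2]>zt-.008]
        print(n,st[i,4],'top z',zt.round(4),'rect',[np.round(v,3) for v in cv2.minAreaRect(np.ascontiguousarray(t[:,:2],dtype='float32'))])
T,S=load('top'),load('side')
a=cv2.resize(T['img'][115:275,150:340],(400,337)); b=cv2.resize(S['img'][150:300,165:340],(393,337)); cv2.imwrite('pics/end.png',np.hstack([a,b]))
E
```

```text
top 334 top z 0.0363 rect [array([0.633, 0.097]), array([0.031, 0.05 ]), np.float64(5.985)]
top 286 top z 0.0726 rect [array([0.632, 0.209]), array([0.023, 0.022]), np.float64(52.152)]
top 442 top z 0.0717 rect [array([0.461, 0.151]), array([0.036, 0.045]), np.float64(84.846)]
top 281 top z 0.071 rect [array([0.458, 0.089]), array([0.034, 0.033]), np.float64(36.848)]
top 121 top z 0.0587 rect [array([0.485, 0.295]), array([0.014, 0.015]), np.float64(85.069)]
top 135 top z 0.067 rect [array([0.465, 0.216]), array([0.014, 0.014]), np.float64(87.154)]
top 327 top z 0.0317 rect [array([0.386, 0.308]), array([0.054, 0.028]), np.float64(7.987)]
top 131 top z 0.0583 rect [array([0.377, 0.098]), array([0.014, 0.014]), np.float64(85.848)]
side 290 top z 0.0325 rect [array([0.389, 0.305]), array([0.057, 0.03 ]), np.float64(1.027)]
side 182 top z 0.0595 rect [array([0.487, 0.294]), array([0.014, 0.016]), np.float64(50.896)]
side 187 top z 0.0588 rect [array([0.378, 0.096]), array([0.014, 0.015]), np.float64(58.487)]
side 227 top z 0.0664 rect [array([0.467, 0.216]), array([0.016, 0.015]), np.float64(73.058)]
side 746 top z 0.0721 rect [array([0.463, 0.151]), array([0.036, 0.046]), np.float64(87.518)]
side 471 top z 0.0715 rect [array([0.461, 0.087]), array([0.034, 0.034]), np.float64(2.104)]
side 422 top z 0.0734 rect [array([0.636, 0.209]), array([0.022, 0.022]), np.float64(56.482)]
side 281 top z 0.0361 rect [array([0.631, 0.096]), array([0.021, 0.05 ]), np.float64(4.861)]
```

View pics/end.png

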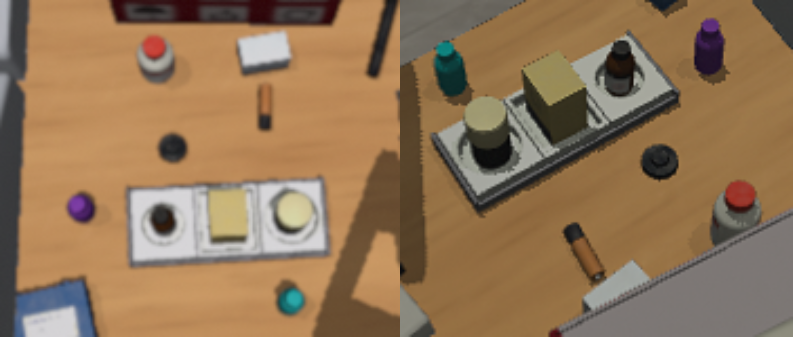

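All three stand upright in their recesses (right view: canister (488,130), carton (557,95), dropper (620,67)). They are within about 3 mm of the centres, and their tops sit about 8 mm higher than on the desk. The other items have not moved.

```bash
python3 -c "from station import arm; print(arm.sign_off())"
```

```text
the job is handed in; nothing more can be done
None
```

The dropper, canister and tall carton now stand upright in their recesses. The flat carton and reagent bottle were left where they were, and the job was handed in at about 18 s of the 77 s allowed; the sign-off returned no verdict.

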